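Pack the modelling-class caddy

TASK

Pack the wooden caddy for the modelling class: unhook every wooden rib from the tool rail and stand the ribs on end side by side in the narrow slot, and stand all the underglaze jars in the wide bay and all the hand stamps in the middle bay, everything upright and right down on the caddy floor. Leave the bench brush hanging and the other things on the bench where they are, and do not touch the fresh clay figure.

Things in the scene. Friction and masses are not known exactly. Their poses are not given: they have to be found in the camera images.
- rail: fixed wooden tool rail on two posts: a level beam 340 mm long along its y, 34 mm tall, top 207 mm above the bench. Origin: at bench level below the middle of the beam's front face; four hooks stick out of that face along -x, to the robot's side, at y = -120, -40, 40 and 120 mm. The posts stand behind the beam. Ribs may hang up to 0.1 rad askew in their own plane.
- hook0 (a point): hanging point of one of the rail's four alike hooks: a 6 mm steel wire, level, going out along the rail's -x. This point is on top of the wire, 40 mm out from the beam and 193 mm above the bench; 72 mm out the wire bends up, its tip 202 mm above the bench and 79 mm out. Things hang 36 to 45 mm out; to come off they must rise 9 to 15 mm, then go out along -x by 50 mm or more
- hook1 (a point): hanging point of one of the rail's four alike hooks: a 6 mm steel wire, level, going out along the rail's -x. This point is on top of the wire, 40 mm out from the beam and 193 mm above the bench; 72 mm out the wire bends up, its tip 202 mm above the bench and 79 mm out. Things hang 36 to 45 mm out; to come off they must rise 9 to 15 mm, then go out along -x by 50 mm or more
- hook2 (a point): hanging point of one of the rail's four alike hooks: a 6 mm steel wire, level, going out along the rail's -x. This point is on top of the wire, 40 mm out from the beam and 193 mm above the bench; 72 mm out the wire bends up, its tip 202 mm above the bench and 79 mm out. Things hang 36 to 45 mm out; to come off they must rise 9 to 15 mm, then go out along -x by 50 mm or more
- hook3 (a point): hanging point of one of the rail's four alike hooks: a 6 mm steel wire, level, going out along the rail's -x. This point is on top of the wire, 40 mm out from the beam and 193 mm above the bench; 72 mm out the wire bends up, its tip 202 mm above the bench and 79 mm out. Things hang 36 to 45 mm out; to come off they must rise 9 to 15 mm, then go out along -x by 50 mm or more
- rib0: wooden clay rib: flat board 50 mm wide (its y), 8 mm thick (x), 100 mm tall (z), a plain rectangle. Hanging hole 14 mm wide, 22 mm tall through it along x. Origin: middle of the hole's upper edge, mid-thickness; board top 26 mm above it, bottom edge 74 mm below. Starts hung on a rail hook, wire through the hole, faces looking along the rail's x. 35 to 70 g. May be absent.
- rib1: wooden clay rib: flat board 44 mm wide (its y), 8 mm thick (x), 100 mm tall (z), one edge notched near the bottom. Hanging hole 14 mm wide, 22 mm tall through it along x. Origin: middle of the hole's upper edge, mid-thickness; board top 26 mm above it, bottom edge 74 mm below. Starts hung on a rail hook, wire through the hole, faces looking along the rail's x. 35 to 70 g. May be absent.
- rib2: wooden clay rib: flat board 38 mm wide (its y), 8 mm thick (x), 100 mm tall (z), waisted near the bottom. Hanging hole 14 mm wide, 22 mm tall through it along x. Origin: middle of the hole's upper edge, mid-thickness; board top 26 mm above it, bottom edge 74 mm below. Starts hung on a rail hook, wire through the hole, faces looking along the rail's x. 35 to 70 g. May be absent.
- jar0: underglaze jar with white body 50 mm across and black screw lid 40 mm across, 20 mm tall, at the top; 70 mm tall overall. Origin: centre of its underside; z up. Stands on the bench at the start, 70 to 190 g. May be absent.
- jar1: underglaze jar with white body 46 mm across and black screw lid 36 mm across, 20 mm tall, at the top; 64 mm tall overall. Origin: centre of its underside; z up. Stands on the bench at the start, 70 to 190 g. May be absent.
- jar2: underglaze jar with white body 42 mm across and black screw lid 32 mm across, 20 mm tall, at the top; 60 mm tall overall. Origin: centre of its underside; z up. Stands on the bench at the start, 70 to 190 g. May be absent.
- stamp0: wooden hand stamp: square foot 38 x 38 mm and 16 mm thick (sides along its x and y), with an upright round stem 22 mm across rising from the middle of the foot to 74 mm. Origin: centre of its underside; z up. Stands on the bench at the start, about 70 g. May be absent.
- stamp1: wooden hand stamp: square foot 38 x 38 mm and 16 mm thick (sides along its x and y), with an upright round stem 22 mm across rising from the middle of the foot to 74 mm. Origin: centre of its underside; z up. Stands on the bench at the start, about 70 g. May be absent.
- caddy: fixed open plywood caddy, 144 mm across (x), 188 mm long (y), 48 mm tall; floor 8 mm thick, walls 6 mm. Two lengthwise partitions as tall as the walls divide it into three bays: from -x to +x the wide jar bay, the middle stamp bay, the narrow rib slot. Origin: on the bench under the caddy, 4 mm to the +x side of its middle.
- jar_bay (a point): centre of the floor of the jar bay, the widest bay (58 mm wide along x, 176 mm along y, 40 mm deep); axes as the caddy's
- stamp_bay (a point): centre of the floor of the stamp bay, the middle bay (46 mm wide along x, 176 mm along y, 40 mm deep); axes as the caddy's
- rib_slot (a point): centre of the floor of the rib slot, the narrow bay (16 mm wide along x, 176 mm along y, 40 mm deep); axes as the caddy's
- brush: bystander: bench brush, dark wooden handle 26 mm wide and 8 mm thick with a 50 mm wide black-bristled head at the bottom, hanging on one of the four hooks, among the ribs; origin at the upper edge of its hanging hole, top 16 mm above it, bristle tips 104 mm below
- cup: bystander: white cup, 84 mm across, 85 mm tall; origin at the centre of its underside
- flask: bystander: black drinking flask, 72 mm across, 217 mm tall; origin at the centre of its underside
- bowl: bystander: terracotta bowl, 110 mm across, 45 mm tall; origin at the centre of its underside
- modeller: bystander: spatula 170 mm long lying on the bench; origin at its underside
- figure: bystander: fresh brown clay figure, 86 mm across at the foot and 146 mm tall, on a board on a banding wheel (200 mm across) at the back of the bench; origin at the centre of its underside, 79 mm above the bench

How it is judged (in metres and radians):
At the end, for the whole second after the job is handed in: Jars in the jar bay, stamps in the stamp bay (within 10 mm of its middle line, 6 mm of the floor, 0.15 rad of upright), ribs in the rib slot with the hole end up (bottom within 6 mm of the floor, 0.3 rad of upright); all present ones, released and at rest (x of jar0 in the frame of jar_bay between -0.01 and 0.01 m and y of jar0 in the frame of jar_bay between -0.085 and 0.085 m and z of jar0 in the frame of jar_bay between -0.004 and 0.006 m and angle between each of jar0, jar1, jar2, stamp0, stamp1's own z axis and vertical below 0.15 rad and linear speed of each of jar0, jar1, jar2, stamp0, stamp1, rib0, rib1, rib2 below 0.03 m/s and x of jar1 in the frame of jar_bay between -0.01 and 0.01 m and y of jar1 in the frame of jar_bay between -0.085 and 0.085 m and z of jar1 in the frame of jar_bay between -0.004 and 0.006 m and x of jar2 in the frame of jar_bay between -0.01 and 0.01 m and y of jar2 in the frame of jar_bay between -0.085 and 0.085 m and z of jar2 in the frame of jar_bay between -0.004 and 0.006 m and x of stamp0 in the frame of stamp_bay between -0.01 and 0.01 m and y of stamp0 in the frame of stamp_bay between -0.085 and 0.085 m and z of stamp0 in the frame of stamp_bay between -0.004 and 0.006 m and x of stamp1 in the frame of stamp_bay between -0.01 and 0.01 m and y of stamp1 in the frame of stamp_bay between -0.085 and 0.085 m and z of stamp1 in the frame of stamp_bay between -0.004 and 0.006 m and x of rib0 in the frame of rib_slot between -0.025 and 0.025 m and y of rib0 in the frame of rib_slot between -0.085 and 0.085 m and z of rib0 in the frame of rib_slot between 0.068 and 0.08 m and angle between each of rib0, rib1, rib2's own z axis and vertical below 0.3 rad and x of rib1 in the frame of rib_slot between -0.025 and 0.025 m and y of rib1 in the frame of rib_slot between -0.085 and 0.085 m and z of rib1 in the frame of rib_slot between 0.068 and 0.08 m and x of rib2 in the frame of rib_slot between -0.025 and 0.025 m and y of rib2 in the frame of rib_slot between -0.085 and 0.085 m and z of rib2 in the frame of rib_slot between 0.068 and 0.08 m); the robot touches nothing.
It fails at once if the bench brush is knocked or carried off its hook (distance of brush from where it was at the start of the episode above 0.04 m).
It fails at once if the cup, flask, bowl or spatula is moved more than 4 cm (distance of any of cup, flask, bowl, modeller from where it was at the start of the episode above 0.04 m).
It fails at once if the fresh clay figure is touched (contact force between figure and anything else above 1 N).
Of rib0, rib1, rib2 only 2 to 3 are there at a start; the rules pass over those that are not, and their reading is None.
Of jar0, jar1, jar2 only 2 to 3 are there at a start; the rules pass over those that are not, and their reading is None.
Of stamp0, stamp1 only 1 to 2 are there at a start; the rules pass over those that are not, and their reading is None.
At some moment in a run one of jar0, jar1, jar2, stamp0, stamp1 may be knocked a few centimetres aside while the robot is not near it.
It also fails if it takes over 210 s, if anything falls off the work surface, if the arm or the gripper's body presses on something with over 40 N, if the wrist force passes 120 N, or if a joint passes its speed limit or range.

ROBOT

A 6-joint arm with a two-finger parallel gripper is mounted at the origin on the work surface. World frame = base frame: x ahead of the robot, y to its left, z up, the work surface at z = 0. Lengths are in m, angles in degrees, forces in N, time in s.
With the tool pointing down it reaches from about 0.25 to 0.8 m from the base axis. Payload 3.9 kg.
Tool frame: the origin (TCP) lies at the very end of the fingers, on their centre line; the grasp point (between the pads) lies 19 mm behind it; z points along the fingers, y is the line along which they close (so a half turn about z gives the same grasp; the last joint's range is limited). The gripper opens to 85 mm and grips with 20 to 120 N. Pads are 22 mm wide; open, the fingers measure 114 mm over their backs; the gripper's body (76 mm by 85 mm) begins 54 mm behind the grasp point. The pads swing forward as they close: fully open they stand 13 mm farther back than shut.
Start: joints at [-63.197, 14.897, -7.913, 67.191, 0, 90], TCP at [0.237, -0.469, 0.195] pointing down, gripper open.
Joint ranges: [-159.42, 159.42], [-47.68, 98.78], [-73.54, 78.23], [-108.79, 121.32], [-90, 84.71], [-180, 180]. Speed limits (degrees/s): [147.25, 147.25, 180, 180, 180, 180].

INTERFACE

Orientations are given as a 3x3 rotation matrix whose columns are the frame's x, y, z axes.
In Python, from workcell import bot gives the robot as it stands. The module is installed in compiled form; this text tells all that it offers. Calls block until the motion is done:
- bot.goto(position, orientation): joint-space move of the TCP to a pose.
- bot.line_to(position, velocity=0.15, frame=None, max_force=None): straight line of the TCP; frame=None keeps the orientation; velocity is the mean speed in m/s. With max_force (N) it stops when the force on the tool has changed by that much, and returns True; else False.
- bot.set_joints(angles): joint-space move.
- bot.command_gripper(opening, grasp_force=None): opening from 0.0 (shut) to 1.0 (fully open); grasp_force is the grip in N (None keeps the last); returns when the fingers have stopped.
- bot.wait(seconds).
- bot.ik(position, orientation): joint angles nearest the present ones, or None.
- bot.camera(name): name is "side" or "top" or "wrist"; returns a dict with "image" (420x560x3 uint8, red, green, blue), "intrinsics" (3x3 intrinsics, pixels), "origin" and "orientation" of the camera in the world; the wrist camera has in their place "tool_from_camera" (4x4, takes a point from camera to tool coordinates, whose origin is the TCP and whose axes are the flange's). Camera axes: x right, y down, z forward; pixel columns grow to the right and rows downward; lengths in m; the calibration is good to about 2 mm. A picture is of the moment at which its call begins: read the wrist's pose just before it. There is no depth.
A pose or a line that the arm cannot do raises bot.Unreachable and nothing moves.
- bot.hand_in(): hands the job in; it is judged then, once.
Readings, each from a call of its own:
- bot.read_t(): time.
- bot.read_joint_pos(): joint angles.
- bot.read_dq(): joint speeds.
- bot.read_effort(): joint torques, N m.
- bot.read_tool_pos(): TCP position.
- bot.read_eef_rot(): TCP orientation.
- bot.read_force(): force on the tool from outside, world axes, zero at the start.
- bot.read_ft_torque(): the same for the moment, N m.
- bot.read_width(): opening from 0.0 (shut) to 1.0 (fully open).
- bot.read_gripper_force(): force on a finger pad.
Only numpy, scipy, OpenCV 4.12 (cv2) and the standard library are available. Lean on these libraries where they do the work, as an engineer would, in place of code of your own. Each camera call takes 0.05 s, during which the arm holds its last target. There are 200 camera calls.

## Working session

There is one attempt and no reset: what is moved stays moved. The work goes in short steps, each a Python script; the robot and the scene stay as the last script left them, time stands still between calls to the robot, and variables do not carry over. Pictures are saved under pics/ and viewed, at most 14 in all, crops included, and the job is handed in when it is done.

```bash
mkdir -p pics; cat > h.py <<'E'
import numpy as np, cv2
from workcell import bot
def snap(name,fn):
    p=np.array(bot.read_tool_pos());R=np.array(bot.read_eef_rot())
    c=bot.camera(name);im=c["image"]
    cv2.imwrite(f"pics/{fn}.png",cv2.cvtColor(im,cv2.COLOR_RGB2BGR))
    K=np.array(c["intrinsics"])
    if name=="wrist":
        T=np.array(c["tool_from_camera"]);O=p+R@T[:3,3];C=R@T[:3,:3]
    else: O=np.array(c["origin"]);C=np.array(c["orientation"])
    np.savez(f"pics/{fn}.npz",K=K,O=O,C=C)
    return im,K,O,C
def load(fn):
    d=np.load(f"pics/{fn}.npz");return d["K"],d["O"],d["C"]
def ray(fn,uv):
    K,O,C=load(fn);d=C@np.linalg.solve(K,[uv[0],uv[1],1.]);return O,d/np.linalg.norm(d)
def atz(fn,uv,z):
    O,d=ray(fn,uv);return O+d*(z-O[2])/d[2]
def tri(*obs):
    A=np.zeros((3,3));b=np.zeros(3)
    for fn,uv in obs:
        O,d=ray(fn,uv);P=np.eye(3)-np.outer(d,d);A+=P;b+=P@O
    x=np.linalg.solve(A,b)
    return x,[float(np.linalg.norm((np.eye(3)-np.outer(ray(f,u)[1],ray(f,u)[1]))@(x-ray(f,u)[0]))) for f,u in obs]
def proj(fn,X):
    K,O,C=load(fn);c=K@(C.T@(np.array(X)-O));return c[:2]/c[2]
E
python3 - <<'E'
from h import *
for n in("top","side"):
    im,K,O,C=snap(n,n);print(n,K[0,0],O.round(3),C.round(2).tolist())
print(bot.read_eef_rot(),bot.read_t())
E
```

```text
top 441.55544610189696 [ 0.349 -0.041  1.768] [[-0.01, -0.99, 0.13], [-1.0, 0.01, 0.0], [-0.0, -0.13, -0.99]]
side 479.96668489822486 [-0.184 -0.826  0.92 ] [[0.72, -0.42, 0.55], [-0.69, -0.42, 0.59], [-0.02, -0.81, -0.59]]
[[ 8.92565425e-01  4.50917171e-01 -8.16268032e-04]
 [ 4.50917910e-01 -8.92563925e-01  1.63674219e-03]
 [ 9.46376243e-06 -1.82896937e-03 -9.99998327e-01]] 0.1
```

View pics/top.png

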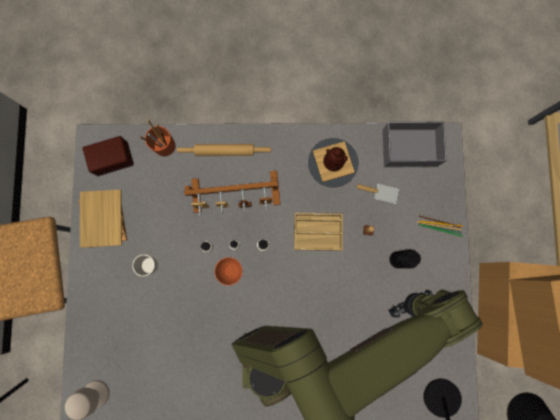

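View pics/side.png

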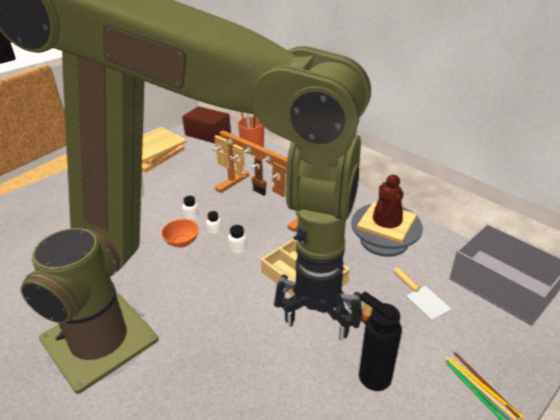

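The top view shows the rail around (233,190) with 4 hanging items and jars with lids at (205,246), (234,244) and (262,244). The caddy is at (319,231), a stamp at (369,230), the flask at (405,258), the bowl at (229,271) and the figure at (335,160). The side view agrees, with the gripper close to the flask.

```bash
python3 - <<'E'
from h import *
for n,uv,z in [("jarA",(205,246),.065),("jarB",(234,244),.065),("jarC",(262,244),.065),("stamp",(369,230),.074),("flask",(397,259),.2),("bowl",(229,271),.045),("cup",(146,265),.085),("fig",(335,158),.2),("cadTL",(295,213),.048),("cadTR",(343,214),.048),("cadBR",(343,250),.048),("cadBL",(295,250),.048),("railL",(187,190),.207),("railR",(279,184),.207),("h0",(199,211),.2),("h1",(221,208),.2),("h2",(244,207),.2),("h3",(266,205),.2)]:
    print(n,atz("top",uv,z).round(3))
p=np.array(bot.read_tool_pos()); bot.line_to(p+[0,0,.15]); 
c=bot.camera("wrist");print(np.array(c["tool_from_camera"]).round(3).tolist(),c["intrinsics"][0][0])
# look positions
Rd=np.array([[1,0,0],[0,-1,0],[0,0,-1.]])
for P in ([.40,.05,.42],[.40,-.13,.42],[.35,.25,.42]):
  for R in (Rd, Rd@np.diag([-1,-1,1]), np.array([[0,1,0],[1,0,0],[0,0,-1.]]),np.array([[0,-1,0],[-1,0,0],[0,0,-1.]])):
    q=bot.ik(P,R);print(P,None if q is None else np.round(q))
E
```

```text
jarA [0.438 0.243 0.065]
jarB [0.445 0.131 0.065]
jarC [0.444 0.023 0.065]
stamp [ 0.495 -0.389  0.074]
flask [ 0.381 -0.458  0.2  ]
bowl [0.342 0.152 0.045]
cup [0.366 0.462 0.085]
fig [ 0.747 -0.248  0.2  ]
cadTL [ 0.566 -0.106  0.048]
cadTR [ 0.561 -0.294  0.048]
cadBR [ 0.42  -0.291  0.048]
cadBL [ 0.421 -0.104  0.048]
railL [0.631 0.287 0.207]
railR [ 0.651 -0.044  0.207]
h0 [0.556 0.244 0.2  ]
h1 [0.566 0.165 0.2  ]
h2 [0.57  0.082 0.2  ]
h3 [0.576 0.003 0.2  ]
[[0.0, -0.965, -0.264, 0.066], [1.0, 0.001, -0.001, -0.001], [0.001, -0.264, 0.965, -0.179], [0.0, 0.0, 0.0, 1.0]] 349.0944027113217
[0.4, 0.05, 0.42] [   7.    3.   11.   98.    0. -173.]
[0.4, 0.05, 0.42] [ 7.  3. 11. 98.  0.  7.]
[0.4, 0.05, 0.42] [ 7.  3. 11. 98.  0. 97.]
[0.4, 0.05, 0.42] [  7.   3.  11.  98.   0. -83.]
[0.4, -0.13, 0.42] [-18.   5.  13.  98.   0. 162.]
[0.4, -0.13, 0.42] [-18.   5.  13.  98.   0. -18.]
[0.4, -0.13, 0.42] [-18.   5.  13.  98.   0.  72.]
[0.4, -0.13, 0.42] [ -18.    5.   13.   98.    0. -108.]
[0.35, 0.25, 0.42] [  36.    6.   14.   98.    0. -144.]
[0.35, 0.25, 0.42] [36.  6. 14. 98.  0. 36.]
[0.35, 0.25, 0.42] [ 36.   6.  14.  98.   0. 126.]
[0.35, 0.25, 0.42] [ 36.   6.  14.  98.   0. -54.]
```

```bash
python3 - <<'E'
from h import *
Rd=np.diag([-1,1,-1.])
bot.goto([.40,.14,.42],Rd); snap("wrist","w1"); snap("side","side2")
bot.goto([.40,-.14,.42],Rd); snap("wrist","w2"); snap("top","top2")
for f in("w1","w2"):
    im=cv2.imread(f"pics/{f}.png"); cv2.imwrite(f"pics/{f}r.png",cv2.resize(cv2.rotate(im,cv2.ROTATE_180),(800,600),interpolation=cv2.INTER_CUBIC))
print(bot.read_t())
E
```

```text
4.8417
```

View pics/w1r.png

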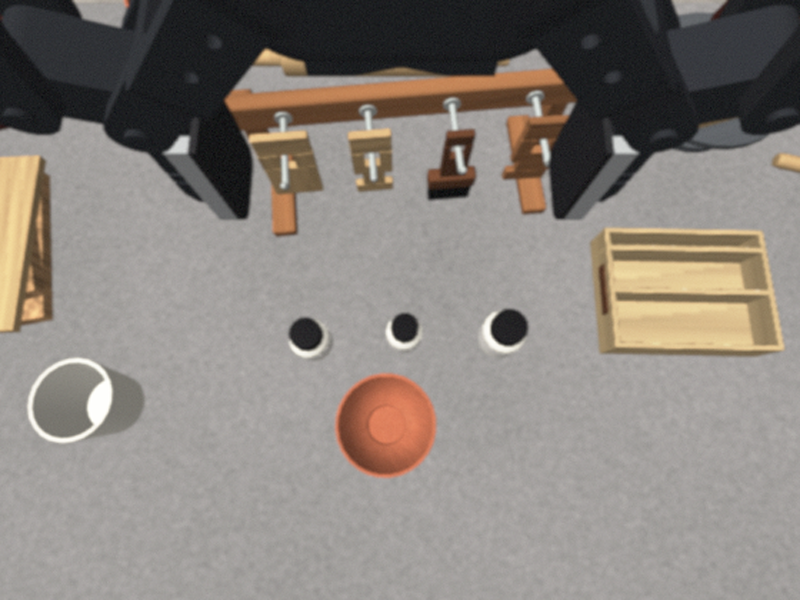

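View pics/w2r.png

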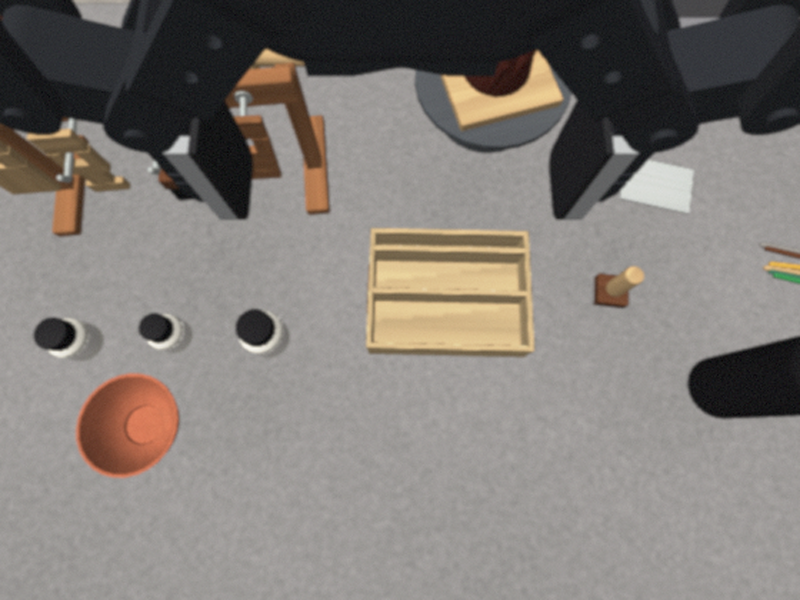

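View pics/side2.png

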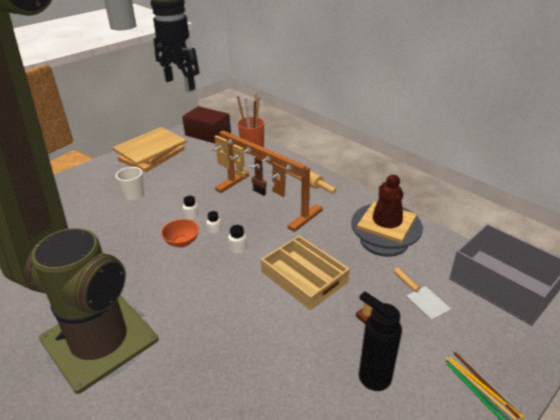

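The three jars have lids at (306,334), (405,328) and (509,328) in w1r. There are three ribs, at hooks (280,135), (370,131) and (540,119), and the brush is on the third hook at (455,150). The caddy is well seen in w2r, with corners (370,229), (527,232), (533,352) and (367,352) and the rib slot on the far side. There is one stamp, with its stem top at (633,275). Next I'll take closer views of the ribs.

```bash
cat >> h.py <<'E'
def r2o(u,v,s=.7): return (559-u*s, 419-v*s)
Rd=np.diag([-1,1,-1.])
E
python3 - <<'E'
from h import *
names=["TL","TR","BR","BL"]
a=[(607,229),(762,231),(782,350),(600,353)];b=[(370,229),(527,232),(533,352),(367,352)]
for n,p,q in zip(names,a,b): x,e=tri(("w1",r2o(*p)),("w2",r2o(*q)));print(n,x.round(4),np.round(e,4), atz("w2",r2o(*q),.048).round(4))
for p,q in zip([(306,334),(405,328),(509,328)],[(55,333),(156,328),(255,328)]): x,e=tri(("w1",r2o(*p)),("w2",r2o(*q)));print("jar",x.round(4),np.round(e,4))
print("stamp",tri(("w2",r2o(633,275)),("top",(369.5,229)))[0].round(3),"foot",[atz("w2",r2o(*p),.016).round(4) for p in((595,275),(628,275),(629,306),(597,304))])
print([tri(("top",(p)),("w1",r2o(*q)))[0].round(3) for p,q in(((199,207),(279,135)),)])
bot.goto([.46,.15,.42],Rd); snap("wrist","w3")
bot.goto([.46,.05,.42],Rd); snap("wrist","w4")
ims=[]
for f in("w3","w4"):
    im=cv2.rotate(cv2.imread(f"pics/{f}.png"),cv2.ROTATE_180)
    im=im[75:225, 60:460] if f=="w3" else im[75:225,60:460]
    ims.append(cv2.resize(im,None,fx=2,fy=2,interpolation=cv2.INTER_CUBIC))
cv2.imwrite("pics/ribs.png",np.vstack(ims))
im=cv2.imread("pics/top2.png");
E
```

```text
TL [ 0.5616 -0.1029  0.0538] [0.0002 0.0002] [ 0.5643 -0.1025  0.048 ]
TR [ 0.5607 -0.2886  0.0481] [0.0003 0.0003] [ 0.5604 -0.2886  0.048 ]
BR [ 0.4189 -0.2869  0.0437] [0.0008 0.0008] [ 0.4174 -0.2858  0.048 ]
BL [ 0.4232 -0.0986  0.0051] [0.0008 0.0008] [ 0.4174 -0.1016  0.048 ]
jar [0.437  0.2446 0.0543] [0.0005 0.0005]
jar [0.4438 0.1348 0.0511] [0. 0.]
jar [0.4417 0.0209 0.0615] [0.0001 0.0001]
stamp [ 0.497 -0.39   0.082] foot [array([ 0.5171, -0.3767,  0.016 ]), array([ 0.5171, -0.4171,  0.016 ]), array([ 0.478 , -0.4136,  0.016 ]), array([ 0.4805, -0.3754,  0.016 ])]
[array([0.564, 0.237, 0.243])]
```

View pics/ribs.png

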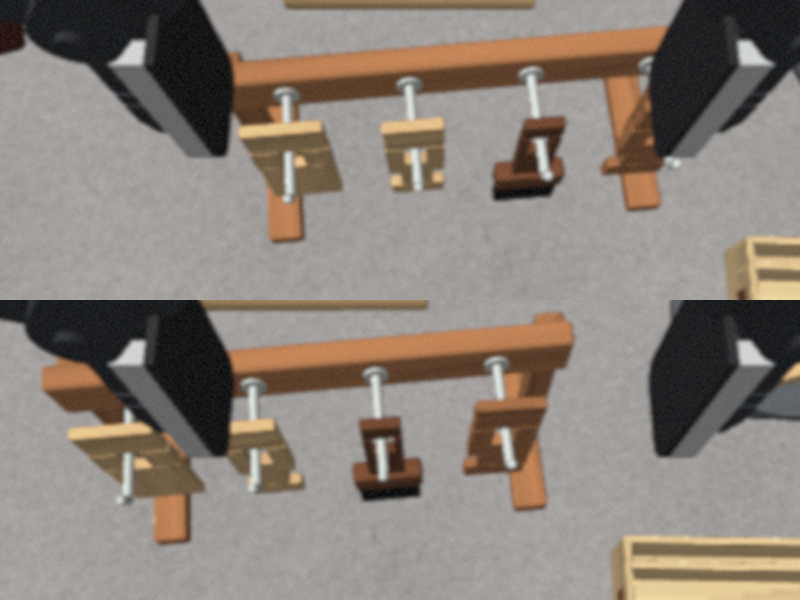

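Close view: rib0 is the widest, with its top at (283,130) in the upper crop. Rib2 is waisted with its top at (413,126). The brush is at (546,121), and rib1 is notched with its top at (510,406) in the lower crop. All four hook tips are visible.

```bash
python3 - <<'E'
from h import *
f3=lambda p:("w3",(559-60-p[0]/2,419-75-p[1]/2)); f4=lambda p:("w4",(559-60-p[0]/2,419-75-(p[1]-300)/2))
for n,p,q in [("rib0",(283.5,130),(122,432)),("rib2right",(444,123),(274,427)),("brush",(546,121),(380,423)),
 ("tip0",(289,198),(123,500)),("tip1",(417,186),(255,487)),("tip2",(548,177),(382,478)),("tip3",(674,162),(511,465)),
 ("root1",(407,82),(252,384)),("root2",(530,72),(375,373)),("root3",(645,64),(497,362))]:
    x,e=tri(f3(p),f4(q));print(n,x.round(4),np.round(e,4))
for n,f in [("rib0",f3((283.5,130))),("rib0",f4((122,432))),("rib2",f3((413,126))),("rib1",f4((510.5,406))),("rib1",("w1",r2o(540,119))),
  ("tip0",f3((289,198))),("tip1",f3((417,186))),("tip2",f4((382,478))),("tip3",f4((511,465)))]:
    print(n,atz(*f,.202 if n[0]=="t" else .219).round(4))
for n,f in[("r0L",f3((243,133))),("r0R",f3((324,126.5))),("r2L",f3((382.5,128))),("r2R",f3((444,123))),("r1L",f4((475,408))),("r1R",f4((546,403)))]:print(n,atz(*f,.219).round(4))
print([float(np.round(np.linalg.norm(a),3)) for a in ()])
E
```

```text
rib0 [0.5884 0.2487 0.1974] [0.0001 0.0001]
rib2right [0.5819 0.1479 0.2184] [0.0008 0.0008]
brush [0.5884 0.0854 0.2091] [0.0004 0.0004]
tip0 [0.5427 0.2425 0.198 ] [0.0001 0.0001]
tip1 [0.554  0.1647 0.1898] [0. 0.]
tip2 [0.5554 0.0843 0.2007] [0.0001 0.0001]
tip3 [0.5669 0.0045 0.1951] [0.0009 0.0009]
root1 [0.6273 0.172  0.1881] [0.0002 0.0002]
root2 [0.6341 0.0913 0.1894] [0.0001 0.0001]
root3 [0.6518 0.0092 0.1715] [0.0007 0.0007]
rib0 [0.578  0.2434 0.219 ]
rib0 [0.5778 0.238  0.219 ]
rib2 [0.5806 0.1664 0.219 ]
rib1 [0.5939 0.0062 0.219 ]
rib1 [0.5953 0.0179 0.219 ]
tip0 [0.5413 0.2416 0.202 ]
tip1 [0.5491 0.1643 0.202 ]
tip2 [0.5547 0.0842 0.202 ]
tip3 [0.5629 0.0052 0.202 ]
r0L [0.576  0.2674 0.219 ]
r0R [0.5803 0.2194 0.219 ]
r2L [0.5793 0.1846 0.219 ]
r2R [0.5826 0.1479 0.219 ]
r1L [0.5926 0.0276 0.219 ]
r1R [ 0.5958 -0.0152  0.219 ]
[]
```

Widths come out at 48, 37 and 43 mm, so these are rib0, rib2 and rib1. The hook spacing is 80 mm and the rail yaw is about 5.2°. Next are close-ups of the caddy, stamp and jars, with automatic lid fitting.

```bash
cat >> h.py <<'E'
from scipy.optimize import least_squares
JR=dict(jar0=(.020,.070),jar1=(.018,.064),jar2=(.016,.060))
th=np.linspace(0,2*np.pi,60)
def sil(fn,c,ztop,r,h=.02):
    pts=[]
    for z in(ztop,ztop-h):
        pts+=[proj(fn,[c[0]+r*np.cos(t),c[1]+r*np.sin(t),z]) for t in th]
    return cv2.convexHull(np.array(pts,np.float32))
def cen(hull):
    m=cv2.moments(hull);return np.array([m["m10"]/m["m00"],m["m01"]/m["m00"]])
def blob(fn,uv):
    g=cv2.GaussianBlur(cv2.imread(f"pics/{fn}.png",0),(3,3),0);m=(g<75).astype(np.uint8)
    n,l,st,ce=cv2.connectedComponentsWithStats(m)
    ok=[i for i in range(1,n) if st[i,4]>150 and st[i,0]>0 and st[i,1]>0 and st[i,0]+st[i,2]<560 and st[i,1]+st[i,3]<420]
    if not ok: return None
    i=min(ok,key=lambda i:np.linalg.norm(ce[i]-uv)); return ce[i],st[i]
def findjar(j,c,tag,hz=.16):
    r,H=JR[j];obs=[]
    for k,dy in enumerate((-.04,.04)):
        fn=f"{j}{tag}{k}";bot.goto([c[0],c[1]+dy,hz],Rd);snap("wrist",fn)
        b=blob(fn,proj(fn,[c[0],c[1],H]))
        if b is not None: obs.append((fn,b[0],b[1]))
    f=lambda p:np.concatenate([cen(sil(fn,p,p[2],r))-b for fn,b,_ in obs]+[[ (p[2]-H)*200]])
    s=least_squares(f,[c[0],c[1],H]);return s.x,np.abs(s.fun).max(),[tuple(o[2][2:4]) for o in obs],[(np.ptp(sil(o[0],s.x,s.x[2],r)[:,0],axis=0)).round() for o in obs]
E
python3 - <<'E'
from h import *
bot.command_gripper(1.0)
for j,c in(("jar1",(.438,.243)),("jar2",(.444,.133)),("jar0",(.443,.022))):
    print(j,findjar(j,c,"a"))
bot.goto([.49,-.17,.24],Rd);snap("wrist","c1")
bot.goto([.49,-.23,.24],Rd);snap("wrist","c2")
bot.goto([.49,-.36,.18],Rd);snap("wrist","s1")
bot.goto([.49,-.42,.18],Rd);snap("wrist","s2")
print(bot.read_t())
t=np.vstack([np.hstack([cv2.resize(cv2.rotate(cv2.imread(f"pics/{a}.png"),cv2.ROTATE_180),(400,300)) for a in r]) for r in(("c1","c2"),("s1","s2"))])
cv2.imwrite("pics/cs.png",t)
E
```

```text
jar1 (array([0.43701148, 0.24478055, 0.0637267 ]), np.float64(0.05466063972971724), [(np.int32(43), np.int32(43)), (np.int32(42), np.int32(44))], [array([46., 47.], dtype=float32), array([46., 47.], dtype=float32)])
jar2 (array([0.44493023, 0.13546518, 0.05994538]), np.float64(0.017375874443189332), [(np.int32(38), np.int32(38)), (np.int32(37), np.int32(38))], [array([41., 42.], dtype=float32), array([41., 42.], dtype=float32)])
jar0 (array([0.44293912, 0.02105098, 0.06999309]), np.float64(0.03696547941717654), [(np.int32(48), np.int32(49)), (np.int32(48), np.int32(49))], [array([52., 53.], dtype=float32), array([52., 53.], dtype=float32)])
13.5583
```

View pics/cs.png

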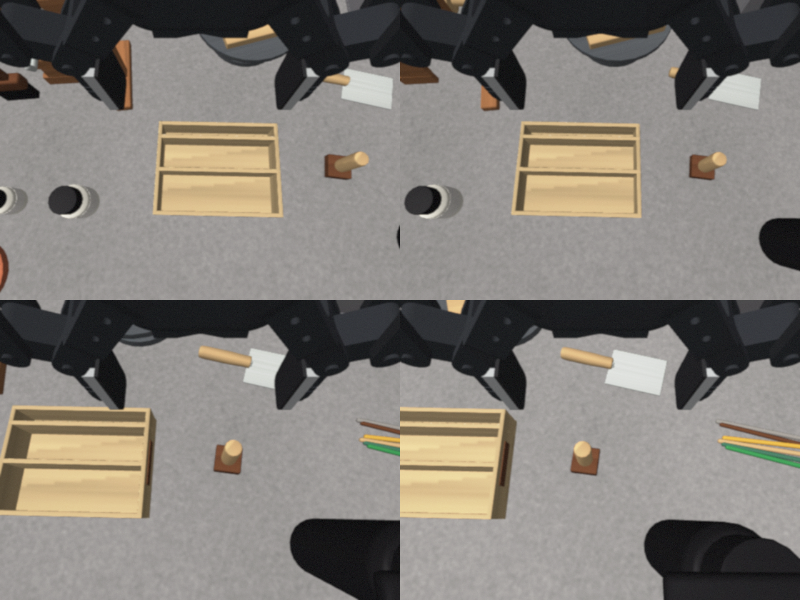

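All three lid fits agree with the given heights (63.7, 59.9 and 70.0 mm). In the pictures the caddy is at (220,170) in c1, and the single stamp is at (228,455) in s1 and (585,455) in s2. There is no second stamp. I'll fit the caddy and the stamp by their silhouettes.

```bash
cat >> h.py <<'E'
D=np.stack([np.cos(np.arange(0,2*np.pi,.1)),np.sin(np.arange(0,2*np.pi,.1))],1)
def smask(fn,uv,st=70):
    im=cv2.imread(f"pics/{fn}.png");m=((cv2.cvtColor(im,cv2.COLOR_BGR2HSV)[...,1]>st)&(im.max(2)>50)).astype(np.uint8)
    m=cv2.morphologyEx(m,cv2.MORPH_OPEN,np.ones((3,3)))
    n,l,s,ce=cv2.connectedComponentsWithStats(m)
    i=min([i for i in range(1,n) if s[i,4]>100],key=lambda i:np.linalg.norm(ce[i]-uv))
    return np.argwhere(l==i)[:,::-1].astype(float)
def boxpts(hx,hy,z0,z1): return [(a*hx,b*hy,z) for a in(-1,1) for b in(-1,1) for z in(z0,z1)]
STAMP=boxpts(.019,.019,0,.016)+[(.011*np.cos(t),.011*np.sin(t),.074) for t in th]
CADDY=boxpts(.072,.094,0,.048)
def fit(fns,model,p0,st=70,h=.03):
    S=[]
    for fn in fns:
        pts=smask(fn,proj(fn,[p0[0],p0[1],h]),st);S.append((D@pts.T).max(1)+.3)
    M=np.array(model)
    def f(p):
        c,s=np.cos(p[2]),np.sin(p[2]);W=M@np.array([[c,-s,0],[s,c,0],[0,0,1]]).T+[p[0],p[1],p[3]]
        return np.concatenate([(D@np.array([proj(fn,w) for w in W]).T).max(1)-k for fn,k in zip(fns,S)])
    s=least_squares(f,[*p0,0,0],loss="soft_l1",x_scale=[.01,.01,.05,.01]);return s.x,np.abs(f(s.x)).mean()
E
python3 - <<'E'
from h import *
for st in(60,90):
  for fs,m,p in((("c1","c2"),CADDY,(.49,-.1945)),(("c1",),CADDY,(.49,-.1945)),(("c2",),CADDY,(.49,-.1945)),(("s1","s2"),STAMP,(.497,-.394))):
    x,e=fit(fs,m,p,st);print(st,fs,x.round(4),round(e,2))
E
```

```text
60 ('c1', 'c2') [ 0.4938 -0.1949 -0.0201 -0.0045] 0.27
60 ('c1',) [ 0.4939 -0.1952 -0.0194 -0.005 ] 0.15
60 ('c2',) [ 0.4937 -0.1946 -0.0209 -0.0044] 0.21
60 ('s1', 's2') [ 0.5029 -0.398  -0.1165 -0.0114] 0.91
90 ('c1', 'c2') [ 0.6176 -0.268  -1.8625 -0.1938] 110.65
90 ('c1',) [ 0.7234 -1.0532  0.1358 -1.1132] 2.85
90 ('c2',) [ 1.4912  0.8363 -1.3142 -1.7706] 2.06
90 ('s1', 's2') [ 0.504  -0.3985 -0.1435 -0.018 ] 1.27
```

```bash
sed -i 's/\[p\[0\],p\[1\],p\[3\]\]/[p[0],p[1],p[3] if ZF else 0]/; s/^D=np/ZF=True\nD=np/; s/max(2)>50/max(2)>VM/; s/^JR=/VM=50\nJR=/' h.py
python3 - <<'E'
import h; from h import *
for h.ZF in(True,False):
 for h.VM in(20,35):
  print(h.ZF,h.VM,"cad",[v.round(4) for v in fit(("c1","c2"),CADDY,(.49,-.1945),60)],"stamp",[[v.round(4) for v in fit(f,STAMP,(.497,-.394),60)] for f in(("s1","s2"),("s1",),("s2",))])
im=[]
for f in("s1","s2"):
    u=proj(f,[.5,-.396,.03]).astype(int);print(u)
    im.append(cv2.resize(cv2.imread(f"pics/{f}.png")[u[1]-35:u[1]+35,u[0]-35:u[0]+35],(400,400),interpolation=cv2.INTER_NEAREST))
cv2.imwrite("pics/st.png",np.hstack(im))
E
```

```text
True 20 cad [array([ 0.4938, -0.1949, -0.0201, -0.0045]), np.float64(0.2717)] stamp [[array([ 0.5029, -0.398 , -0.1165, -0.0114]), np.float64(0.9144)], [array([ 0.5053, -0.4004, -0.1203, -0.0218]), np.float64(0.2286)], [array([ 0.5054, -0.3961, -0.1233, -0.0222]), np.float64(0.2734)]]
True 35 cad [array([ 0.4938, -0.1949, -0.0201, -0.0045]), np.float64(0.2717)] stamp [[array([ 0.5029, -0.398 , -0.1165, -0.0114]), np.float64(0.9144)], [array([ 0.5053, -0.4004, -0.1203, -0.0218]), np.float64(0.2286)], [array([ 0.5054, -0.3961, -0.1233, -0.0222]), np.float64(0.2734)]]
False 20 cad [array([ 0.4935, -0.195 , -0.0203,  0.    ]), np.float64(1.1537)] stamp [[array([ 0.5   , -0.3976, -0.118 ,  0.    ]), np.float64(1.5542)], [array([ 0.4999, -0.3975, -0.1224,  0.    ]), np.float64(1.5488)], [array([ 0.5   , -0.3978, -0.1109,  0.    ]), np.float64(1.5468)]]
False 35 cad [array([ 0.4935, -0.195 , -0.0203,  0.    ]), np.float64(1.1537)] stamp [[array([ 0.5   , -0.3976, -0.118 ,  0.    ]), np.float64(1.5542)], [array([ 0.4999, -0.3975, -0.1224,  0.    ]), np.float64(1.5488)], [array([ 0.5   , -0.3978, -0.1109,  0.    ]), np.float64(1.5468)]]
[239 200]
[302 199]
```

View pics/st.png

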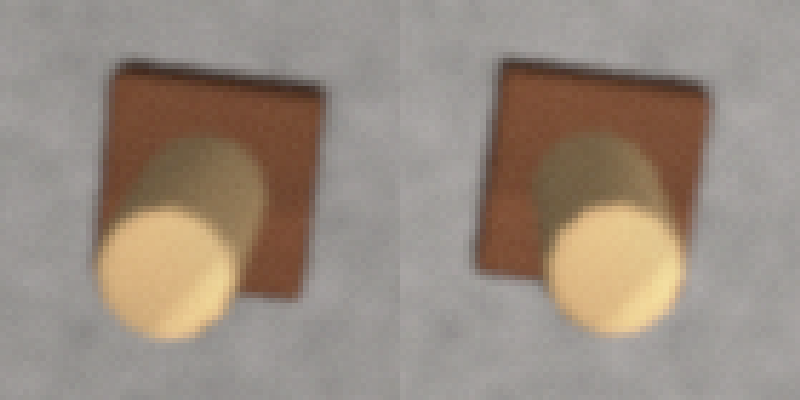

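The fits are consistent: stamp at (0.500, -0.398) with yaw -0.118, caddy middle at (0.4936, -0.195) with yaw -0.020. I'll start moving with the stamp, then the jars.

```bash
cat >> h.py <<'E'
CM=np.array([.4936,-.195]);CY=-.020
def Rz(a):c,s=np.cos(a),np.sin(a);return np.array([[c,-s,0],[s,c,0],[0,0,1.]])
def bay(x,y):return CM+Rz(CY)[:2,:2]@np.array([x,y])
def up(z):
    p=bot.read_tool_pos();bot.line_to([p[0],p[1],z],velocity=.25)
def pick(xy,z,yaw=0,force=40,op=1.0,hz=.2):
    bot.command_gripper(op)
    bot.goto([*xy,hz],Rz(yaw)@Rd);bot.line_to([*xy,z+.03],velocity=.25);hit=bot.line_to([*xy,z],velocity=.06,max_force=8)
    bot.command_gripper(0,force);w=bot.read_width()
    print("grip",hit,"w mm",round(w*85,1),"z",round(bot.read_tool_pos()[2],4),"F",round(bot.read_gripper_force(),1))
    return w,bot.read_tool_pos()[2]
def place(xy,z,yaw=CY,hz=.2,lo=.006,dop=.14):
    p=bot.read_tool_pos()
    bot.line_to([*xy,hz],velocity=.3,frame=Rz(yaw)@Rd);bot.line_to([*xy,z+.015],velocity=.2)
    hit=bot.line_to([*xy,z-lo],velocity=.03,max_force=5)
    print("touch",hit,"dz",round(bot.read_tool_pos()[2]-z,4))
    bot.command_gripper(min(1,bot.read_width()+dop));up(hz);print("t",bot.read_t())
E
python3 - <<'E'
from h import *
w,z=pick((.500,-.3977),.036,-.118); up(.2)
print(bot.read_width()*85)
place(bay(.021,0),z+.008)
c,e,*_=findjar("jar2",(.445,.1355),"b");print(c.round(4),e)
w,z=pick(c[:2],.042);up(.2);print(bot.read_width()*85)
place(bay(-.037,-.058),z+.008)
bot.goto([.46,-.19,.3],Rd);snap("wrist","k1")
E
```

```text
grip False w mm -0.1 z 0.0359 F 0.0
-0.08759602336978978
touch False dz -0.006
t 20.5667
[0.4449 0.1355 0.0597] 0.0555784904408857
grip False w mm 0.4 z 0.042 F 0.0
-0.24658106433627833
touch False dz -0.006
t 30.3083
```

View pics/k1.png

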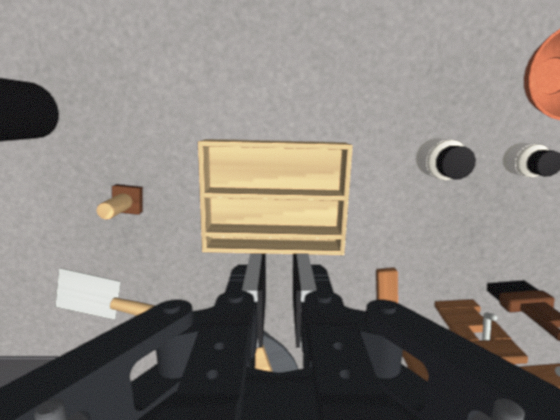

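Both grasps closed on nothing, and the stamp at (125,200) and the jar at (540,162) still stand in k1. I'll go to the grasp pose again with the fingers open and look before closing.

```bash
python3 - <<'E'
from h import *
print(atz("top",(408,303),.2).round(3))
bot.command_gripper(1.0)
c,e,*_=findjar("jar2",(.445,.1355),"c");print(c.round(4),e)
xy=c[:2]
bot.goto([*xy,.2],Rd);bot.line_to([*xy,.042])
print(bot.read_tool_pos(),np.round(bot.read_eef_rot(),3).tolist(),bot.read_force(),bot.read_width())
a,*_=snap("wrist","d1");b,*_=snap("side","d2")
print(proj("d1",[*xy,.06]),proj("d2",[*xy,.06]))
u=proj("d2",[*xy,.06]).astype(int)
b=cv2.resize(cv2.imread("pics/d2.png")[u[1]-50:u[1]+50,u[0]-66:u[0]+66],(400,300));a=cv2.resize(cv2.imread("pics/d1.png"),(400,300))
cv2.imwrite("pics/d.png",np.hstack([a,b]))
E
```

```text
[ 0.228 -0.491  0.2  ]
[0.4449 0.1355 0.0597] 0.06427662092706732
[0.44549792 0.13577826 0.04246586] [[-1.0, -0.0, 0.001], [-0.0, 1.0, 0.0], [-0.001, 0.0, -1.0]] [ 0.81953949  0.5600373  -0.10149055] 0.9991137665011565
[277.28024261 257.52785792] [212.49147941 213.24475902]
```

View pics/d.png

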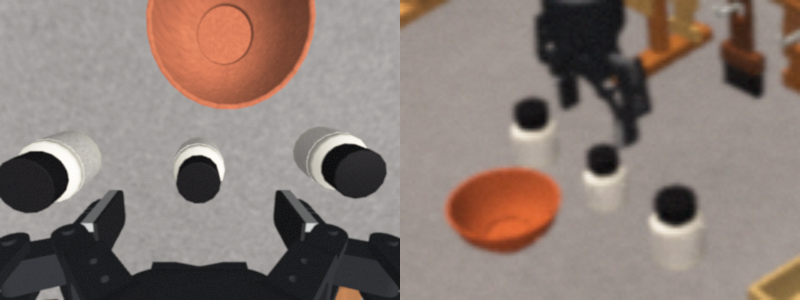

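The wrist calibration is sound: the jar lid lands on the predicted pixel in both views. But the fingers stand about 2 cm off from the reported TCP. The wrist view shows them clearly to the +x side of the lid at (198,178), and the side view shows them behind and above it. I'll measure the real fingertip by touching the open bench with the gripper closed and looking from several cameras.

```bash
python3 - <<'E'
from h import *
up(.2);bot.command_gripper(0)
R2=np.diag([1,-1,-1.]);R3=Rz(np.pi/2)@Rd
P=[]
for i,R in enumerate((Rd,R2,R3)):
    bot.goto([.37,-.03,.15],R)
    snap("side",f"g_s{i}");snap("top",f"g_t{i}");
    if i==0: snap("wrist","g_w0")
    try:
        bot.line_to([.37,-.03,.05],velocity=.15);h=bot.line_to([.37,-.03,-.02],velocity=.02,max_force=4)
    except bot.Unreachable as e: h=str(e)
    print(i,h,np.round(bot.read_tool_pos(),4),np.round(bot.read_force(),2));
    if i==0: snap("wrist","g_wc")
    up(.15)
pan=[]
for f,w in(("g_s0",(33,37)),("g_s1",(33,37)),("g_s2",(33,37)),("g_t0",(22,25)),("g_t1",(22,25))):
    u=proj(f,[.37,-.03,.16 if f[2]=="s" else .16]).astype(int);print(f,u)
    pan.append(cv2.resize(cv2.imread(f"pics/{f}.png")[u[1]-w[1]:u[1]+w[1],u[0]-w[0]:u[0]+w[0]],(266,300),interpolation=cv2.INTER_CUBIC))
print(bot.read_t())
w=cv2.imread("pics/g_wc.png")[150:420,160:400];pan.append(cv2.resize(w,(266,300)))
cv2.imwrite("pics/g.png",np.vstack([np.hstack(pan[:3]),np.hstack(pan[3:])]))
E
```

```text
0 False [ 0.37 -0.03 -0.02] [-0.42 -0.05  0.47]
1 False [ 0.37 -0.03 -0.02] [ 0.07  0.27 -0.27]
2 False [ 0.3701 -0.03   -0.02  ] [-0.22  0.17  0.15]
g_s0 [224 222]
g_s1 [224 222]
g_s2 [224 222]
g_t0 [275 262]
g_t1 [275 262]
60.1583
```

View pics/g.png

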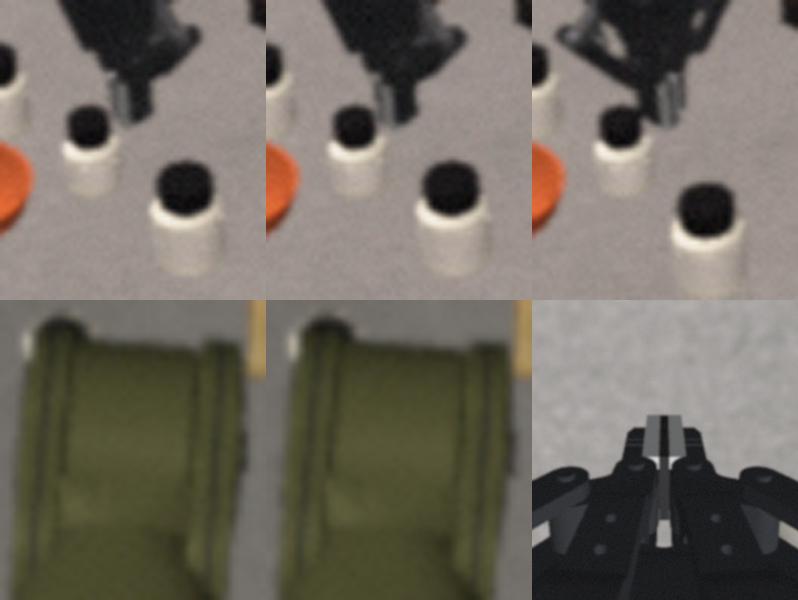

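The half-turn and quarter-turn views put the fingertips on the tool axis, at panel pixels (130,122), (129,125) and (133,122), but about 3 cm higher than the reported TCP. There was also no bench contact at z = -20 mm. I'll touch further down to get the exact offset.

```bash
python3 - <<'E'
from h import *
t=bot.read_t();bot.goto([.37,-.03,.03],Rd)
bot.line_to([.37,-.03,-.018],velocity=.2)
h=bot.line_to([.37,-.03,-.06],velocity=.025,max_force=3)
print(h,np.round(bot.read_tool_pos(),4),np.round(bot.read_force(),2))
p=bot.read_tool_pos();bot.line_to([p[0],p[1],.1],velocity=.3);print(t,bot.read_t())
E
```

```text
True [ 0.37   -0.03   -0.0367] [-1.63 -0.05  8.58]
60.1583 63.45
```

The tips really sit 35.5 mm behind the reported TCP, so I'll correct for that and redo the stamp and jar picks, with a quick look before each.

```bash
cat >> h.py <<'E'
import sys
OFF=.0355
def pick(xy,ztip,yaw=0,exp=None,force=45,op=1.0,hz=.11):
    z=ztip-OFF
    bot.command_gripper(op)
    bot.goto([*xy,hz],Rz(yaw)@Rd);bot.line_to([*xy,z+.02],velocity=.25);hit=bot.line_to([*xy,z],velocity=.06,max_force=8)
    bot.command_gripper(0,force);w=bot.read_width()*85
    print("grip",hit,"w mm",round(w,1),"z",round(bot.read_tool_pos()[2],4),"F",round(bot.read_gripper_force(),1))
    if hit or (exp and abs(w-exp)>5): print("STOP");sys.exit()
    return bot.read_tool_pos()[2]
def findjar1(j,c,tag):
    r,H=JR[j];fn=f"{j}{tag}";bot.goto([c[0],c[1],.16],Rd);snap("wrist",fn);b=blob(fn,proj(fn,[c[0],c[1],H]))
    s=least_squares(lambda p:cen(sil(fn,p,H,r))-b[0],c);print(j,s.x.round(4),b[1][2:4]);return s.x
E
python3 - <<'E'
import h;from h import *
h.ZF=False
bot.command_gripper(1.0)
bot.goto([.49,-.38,.18],Rd);snap("wrist","s3");x,e=fit(("s3",),STAMP,(.5,-.3977),60);print(x.round(4),e)
z=pick(x[:2],.028,x[2],22); up(.10)
place(bay(.021,0),z+.008,hz=.10)
bot.command_gripper(1.0)
c=findjar1("jar2",(.445,.1355),"d")
z=pick(c,.037,0,32);up(.10);place(bay(-.037,-.058),z+.008,hz=.10)
E
```

```text
[ 0.5004 -0.398  -0.0873  0.    ] 1.6869839111561677
grip False w mm 21.0 z -0.0073 F 43.8
touch True dz -0.0003
t 71.275
jar2 [0.4448 0.1354] [35 38]
grip False w mm 30.1 z 0.0018 F 44.4
touch True dz -0.0003
t 79.0917
```

Stamp and jar2 are placed with touches at the expected height. Next jar1 and jar0.

```bash
python3 - <<'E'
from h import *
bot.command_gripper(1.0)
c=findjar1("jar1",(.437,.2448),"d")
z=pick(c,.041,0,36);up(.11);place(bay(-.037,0),z+.008,hz=.11)
bot.command_gripper(1.0)
c=findjar1("jar0",(.443,.0211),"d")
z=pick(c,.047,0,40);up(.11);place(bay(-.037,.058),z+.008,hz=.11)
bot.goto([.47,-.19,.22],Rd);snap("wrist","k2");bot.goto([.46,.15,.36],Rd);snap("wrist","k3");print(bot.read_t())
a=cv2.resize(cv2.imread("pics/k2.png")[60:360,80:480],(400,300));
b=cv2.resize(cv2.rotate(cv2.imread("pics/k3.png"),cv2.ROTATE_180)[60:260,30:430],(800,400)); 
cv2.imwrite("pics/k23.png",np.vstack([b,np.hstack([cv2.resize(a,(266,200)),np.zeros((200,534,3),np.uint8)])]))
E
```

```text
jar1 [0.437  0.2447] [41 43]
grip False w mm 34.2 z 0.0059 F 44.7
touch True dz -0.0003
t 87.5833
jar0 [0.4226 0.0078] [47 50]
grip False w mm 38.1 z 0.0119 F 44.9
touch True dz -0.0003
t 94.0417
96.075
```

View pics/k23.png

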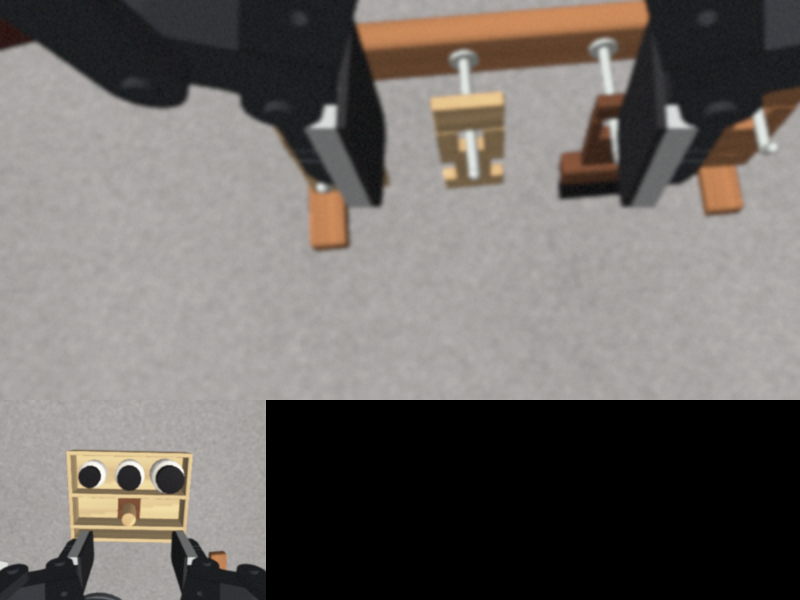

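Jar0 had been knocked about 2.5 cm, and the re-look caught it. All three jars and the stamp now stand in their bays, at (90–170,475) and (128,512) in the lower-left panel. In k3, rib2's top is at (468,100) and the brush is still on its hook. Next are the ribs, starting with rib0.

```bash
cat >> h.py <<'E'
RY=.091
def dorib(xy,w,yslot):
    z=pick(xy,.170,RY,w,force=60,op=(w+12)/85,hz=.24)
    print("F",np.round(bot.read_force(),1))
    p=np.array(bot.read_tool_pos());n=np.array([-np.cos(RY),-np.sin(RY),0])
    bot.line_to(p+[0,0,.012],velocity=.04);print("F up",np.round(bot.read_force(),1))
    hit=bot.line_to(p+[0,0,.012]+.10*n,velocity=.08,max_force=12);print("out hit",hit,np.round(bot.read_force(),1),"w",round(bot.read_width()*85,1))
    if hit: sys.exit()
    place(bay(.058,yslot),z-.111,hz=z+.045,lo=.008,dop=.075);up(.24)
E
python3 - <<'E'
from h import *
print(atz("k3",(559-30-468/2,419-60-100/2),.219).round(4),atz("k3",(559-30-473/2,419-60-178/2),.202).round(4))
dorib((.579,.2435),50,-.060)
bot.goto([.47,-.19,.22],Rd);snap("wrist","k4")
E
```

```text
[0.5816 0.1663 0.219 ] [0.546  0.1641 0.202 ]
grip False w mm 48.6 z 0.1349 F 61.7
F [-0.2 -0.4  0.4]
F up [-0.9 -0.6 -0.2]
out hit False [ 0.1  0.8 -0.4] w 49.1
touch True dz 0.0002
t 104.4667
```

View pics/k4.png

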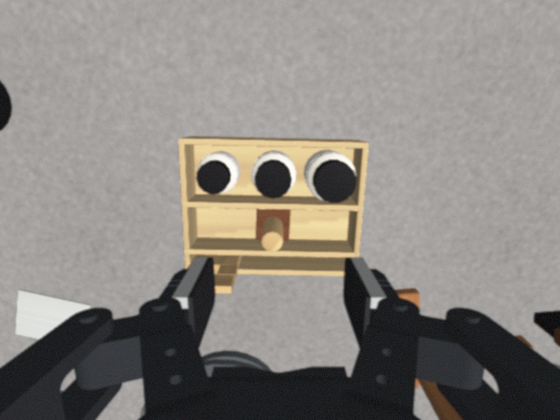

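Rib0 stands in the slot at the -y end, seen at (225,275), and it touched the floor at the expected height. Now rib1 and rib2.

```bash
python3 - <<'E'
from h import *
dorib((.594,.0075),44,.005)
dorib((.582,.167),38,.064)
bot.goto([.40,-.19,.26],Rd);snap("wrist","k5")
bot.goto([.37,.15,.36],Rd);snap("wrist","k6");snap("side","k7");print(bot.read_t())
a=cv2.resize(cv2.imread("pics/k5.png"),(400,300));b=cv2.resize(cv2.imread("pics/k6.png"),(400,300));c=cv2.resize(cv2.imread("pics/k7.png")[150:330,180:420],(400,300))
cv2.imwrite("pics/fin.png",np.vstack([np.hstack([a,b]),np.hstack([c,c*0])]))
E
```

```text
grip False w mm 42.7 z 0.1349 F 60.6
F [-0.1 -0.8  1.1]
F up [-0.3  0.2 -0. ]
out hit False [-0.4 -0.6 -0.3] w 43.1
touch True dz 0.0045
t 112.8083
grip False w mm 36.9 z 0.135 F 59.8
F [0.4 0.7 1.6]
F up [ 0.8  0.1 -1.7]
out hit False [ 0.9  0.  -0.7] w 37.1
touch True dz 0.0066
t 121.3083
123.8833
```

View pics/fin.png

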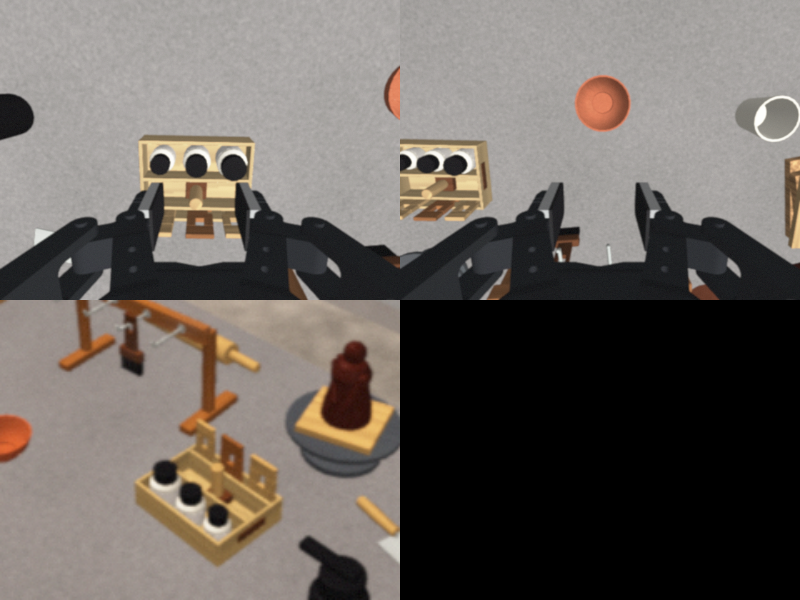

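In the final views all three jars, the stamp and the three ribs stand in the caddy (lower panel), and the brush still hangs. Rib1 and rib2 touched 4–7 mm early on placing, so I'll press lightly on each rib's top with the closed fingers to seat it and measure its height (expected 0.108).

```bash
python3 - <<'E'
from h import *
bot.command_gripper(0)
for y in(.064,.005,-.060):
    b=bay(.058,y);bot.goto([*b,.14],Rz(CY)@Rd);bot.line_to([*b,.095],velocity=.2)
    h=bot.line_to([*b,.060],velocity=.02,max_force=6)
    print(y,h,"top z",round(bot.read_tool_pos()[2]+OFF,4),np.round(bot.read_force(),1));up(.14)
bot.goto([.40,-.19,.30],Rd);print(bot.read_t())
E
```

```text
0.064 True top z 0.1068 [ 0.7 -0.2  6.8]
0.005 True top z 0.1068 [0.1 0.6 4.4]
-0.06 True top z 0.1068 [0.1 0.2 5.8]
133.3167
```

All three ribs are seated at the same height. I'll do a quick numeric check of the jars and stamp before handing in.

```bash
python3 - <<'E'
from h import *
bot.command_gripper(1.0);bot.goto([.45,-.19,.22],Rd);snap("wrist","z1")
ok=True
for j,y in(("jar2",-.058),("jar1",0),("jar0",.058)):
    c=bay(-.037,y);r,H=JR[j];b=blob("z1",proj("z1",[*c,H+.008]))[0]
    s=least_squares(lambda p:cen(sil("z1",p,H+.008,r))-b,c).x;l=Rz(CY)[:2,:2].T@(s-CM)-[-.037,y];print(j,l.round(4));ok&=np.abs(l).max()<.008
if ok: print(bot.hand_in())
print(bot.read_t())
E
```

```text
jar2 [0.0007 0.0003]
jar1 [0.0008 0.0002]
jar0 [0.0008 0.0008]
the job is handed in; nothing more can be done
None
the job is handed in; nothing more can be done
```

The job is handed in: three jars, the one stamp and all three ribs were placed upright in their bays (jars within 1 mm of target, rib tops level at about 0.107 m, stamp confirmed only by eye), with the brush still on its hook and the clay figure not approached; the judge's verdict was not returned.

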